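# Empty and reload the UV steriliser and start the right programme

### The arm

A 6-joint arm with a two-finger parallel gripper is mounted at the origin on the work surface. World frame = base frame: x ahead of the robot, y to its left, z up, the work surface at z = 0. Lengths are in m, angles in rad, forces in N, time in s.
With the tool pointing down it reaches from about 0.35 to 0.8 m from the base axis. Payload 7.3 kg.
Tool frame: the origin (TCP) lies between the finger pads; the fingertips stand 25 mm ahead of it and the grasp point (between the pads) lies 6 mm ahead of it (r.tip_extent is the distance from the TCP to the fingertips, in m); z points along the fingers, y is the direction in which the jaws open and shut (so a half turn about z gives the same grasp; the last joint's range is limited). The gripper opens to 85 mm and grips with 20 to 120 N. Pads are 22 mm wide; open, the fingers measure 114 mm over their backs; the gripper's body (76 mm by 85 mm) begins 54 mm behind the grasp point. The pads swing forward as they close: fully open they stand 13 mm farther back than shut.
Start: joints at [-0.146, 0.342, 1.524, -0, 1.275, -0.146], TCP at [0.525, 0, 0.256] pointing down, gripper open.
Joint ranges: [-2.53, 2.53], [-0.77, 2.02], [0.04, 2.7], [-1, 4.14], [0.28, 2.66], [-3.11, 3.11]. Speed limits (rad/s): [2.57, 2.57, 3.14, 3.14, 3.14, 3.14].

### API

Orientations are given as a unit quaternion [x, y, z, w].
In Python, from workcell import r, command_gripper, optics gives the robot as it stands. The module is installed in compiled form; this text tells all that it offers. Calls block until the motion is done:
- r.reach(position, orientation): joint-space move of the TCP to a pose.
- r.move_straight(position, orientation=None, speed=0.15, max_force=None): straight line of the TCP; orientation=None keeps the orientation; speed is the mean speed in m/s. With max_force (N) it stops when the force on the tool has changed by that much, and returns True; else False.
- r.movej(angles): joint-space move.
- command_gripper(opening, force=None): finger opening in m; force is the grip in N (None keeps the last); returns when the fingers have stopped.
- r.hold(seconds).
- r.solve_ik(position, orientation): joint angles nearest the present ones, or None.
- r.read_state(): the state.
- optics.get_image(name): name is "scene" or "side" or "wrist"; returns (picture, depth): 420x560x3 uint8, red, green, blue; 420x560 float32, m along the optical axis (not along the pixel's ray), 0 where there is no reading.
- optics.camera_model(name): a dict with "K" (3x3 intrinsics, pixels), "k1" (the pictures are not rectified: a ray, as slopes to the right and down, at radius r is drawn at 1 + k1 r^2 times it, then the intrinsics apply), "R" (3x3) and "t" (3): a world point X has camera coordinates R X + t; the wrist camera has in their place "tool_from_camera" (4x4, takes a point from camera to tool coordinates, whose origin is the TCP and whose axes are the flange's). Camera axes: x right, y down, z forward; pixel columns grow to the right and rows downward; lengths in m; the calibration is good to about 2 mm. A picture is of the moment at which its call begins: read the wrist's pose just before it. camera_model takes no time and is no camera call.
A pose or a line that the arm cannot do raises r.PlanningError and nothing moves.
- r.finish_job(): hands the job in, once; it reports no verdict.
The state is a dict: "time_s": time; "joint_positions": joint angles; "dq": joint speeds; "tau": joint torques, N m; "eef_pos": TCP position; "eef_rot": TCP orientation; "contact_force": force on the tool from outside, world axes, zero at the start; "torque": the same for the moment, N m; "grip_width": finger opening in m.
Only numpy, scipy, OpenCV 4.12 (cv2) and the standard library are available. Lean on these libraries where they do the work, as an engineer would, in place of code of your own. Each camera call takes 0.05 s, during which the arm holds its last target.

### The job

First take the finished toys out of the UV steriliser and put each in its own slot of the plywood tray, the one inlaid with its outline; then put every washed toy from the ribbed drying mat on the floor of the steriliser, none on top of another, and shut the lid fully. With the lid shut, press the keys firmly down one at a time: power, then the programme, then start, and last hold the child lock key down for two full seconds. Take the cold programme if the maple rattle cube is in the load, since warm drying would crack the wood, otherwise the warm programme; never press the wrong programme key, leave the other toys on the tray, and do not push aside or knock over anything around.

Things in the scene. Friction and masses are not known exactly. Their poses are not given: they have to be found in the camera images.
- steriliser: white top-loading UV steriliser, 280 mm deep, 260 wide, 90 high to the rim, fixed. Origin on the table under the centre of its chamber, x to the hinge at the back, y to the left. Chamber 160 (x) by 240 mm (y), centred on the origin, its steel floor 30 mm above the table. In front (x -155 to -80 mm) a flat deck at rim height with five keys 45 mm apart in a row at x -120 mm
- lid (a joint): steriliser lid (white frame, amber window): 0 shut, about 1.6 rad open, at most 1.75. Hinge line 100 mm behind the steriliser's origin, 90 mm above the table; the lid is 14 mm thick, 256 wide and 185 from hinge to front edge, 0.3 kg. Its friction hinge (0.4 N m) holds it at any angle, so push it all the way down
- lid_edge (a point): middle of the lid's front edge (the upper edge while the lid stands open), at mid thickness
- mat: grey drying mat with white ribs, 220 mm (x) by 210 mm (y), 5 mm thick, fixed, holding the freshly washed toys; origin under its centre. Lies to the left or the right of the steriliser
- tray: shallow plywood tray for clean toys on the other side of the steriliser, 220 by 220 mm, fixed, origin under its centre, y to the left; rim 18 mm high, walls and floor 6 mm thick. Its right half (-y) is open; its left half (+y) has two slots 101 mm square, centred at (-53, 53) mm, marked with a dark inlaid dumbbell outline along x, and at (53, 53) mm, marked with a dark inlaid disc
- dumbbell_center (a point): centre of the yellow plastic dumbbell rattle, 78 mm long along its x axis, lying flat: grey handle 14 mm thick and 38 mm long between two rounded square ends 20 mm long and 32 mm wide and high; starts in the chamber, finished; may be absent
- mirror_center (a point): centre of the blue plastic mirror disc, 46 mm across, 16 mm thick, lying flat; starts in the chamber, finished; may be absent
- teether_center (a point): centre of the teal hard silicone teether ring, 55 mm across, hole 31 mm, 16 mm thick, lying flat; may be absent
- ball_center (a point): centre of the stainless steel bell ball, 44 mm across; it can roll; may be absent
- top_center (a point): point on the axis of the orange plastic spinning top, 21 mm above the end of its foot: blunt foot 22 mm across, round body 52 mm across between 16 and 28 mm up, stem 12 mm across from 36 to 52 mm up; stands on its foot at the start; may be absent
- cube_center (a point): centre of the maple rattle cube, 45 mm, axes square to its faces; lies either on the mat (washed) or on the tray (clean)
- cup_center (a point): point on the axis of the upturned white plastic stacking cup, 21 mm above its rim: 42 mm high, 49 mm across at the rim below, 44 mm above; lies on the tray when the cube is on the mat, and on the mat when the cube is on the tray
- key_power_top (a point): middle of the top of the power key: leftmost (+y), a plain round key 26 mm across with a raised ring-and-bar mark; stands 10 mm above the deck
- key_power (a joint): travel of that key in m: 0 up, 0.006 fully down, counted as pressed beyond 0.004; a spring of 1.5 N at rest and 5 N fully down returns it
- key_cold_top (a point): middle of the top of the cold programme key: second from the left, a 25 mm square key with a raised snowflake; stands 10 mm above the deck
- key_cold (a joint): travel of that key in m: 0 up, 0.006 fully down, counted as pressed beyond 0.004; a spring of 1.5 N at rest and 5 N fully down returns it
- key_warm_top (a point): middle of the top of the warm programme key: the middle one, a 25 mm square key with three raised wavy lines; stands 10 mm above the deck
- key_warm (a joint): travel of that key in m: 0 up, 0.006 fully down, counted as pressed beyond 0.004; a spring of 1.5 N at rest and 5 N fully down returns it
- key_start_top (a point): middle of the top of the start key: second from the right, a round key 30 mm across with a raised triangle; stands 10 mm above the deck
- key_start (a joint): travel of that key in m: 0 up, 0.006 fully down, counted as pressed beyond 0.004; a spring of 1.5 N at rest and 5 N fully down returns it
- key_lock_top (a point): middle of the top of the child lock key: rightmost, a 25 mm square key with a raised padlock; stands 10 mm above the deck
- key_lock (a joint): travel of that key in m: 0 up, 0.006 fully down, counted as pressed beyond 0.004; a spring of 1.5 N at rest and 5 N fully down returns it
- kaleidoscope: clear acrylic kaleidoscope, 39 mm across, 105 mm high, standing on the tray; a bystander, origin at the centre of its underside
- milk_bottle: clear baby bottle, 58 mm across, 150 mm high, standing behind the work area; a bystander, origin at the centre of its underside
Mind the look-alikes: they are no part of the job. What is meant by the part that bears teether_center is not yellow, and is the larger of those in its own colour.

How it is judged:
On the way, in this order (a step that is already met when the one before it is completed fails the run):
1. every finished toy lies in its own slot of the tray (x of dumbbell_center in the frame of tray between -0.1035 and -0.0035 m and y of dumbbell_center in the frame of tray between 0.0035 and 0.1035 m and z of dumbbell_center in the frame of tray below 0.035 m and x of mirror_center in the frame of tray between 0.0035 and 0.1035 m and y of mirror_center in the frame of tray between 0.0035 and 0.1035 m and z of mirror_center in the frame of tray below 0.028 m), for 0.2 s.
2. every toy from the mat lies on the chamber floor, the clean one is still on the tray (x of teether_center in the frame of steriliser between -0.082 and 0.082 m and y of teether_center in the frame of steriliser between -0.122 and 0.122 m and z of each of teether_center, ball_center in the frame of steriliser below 0.065 m and x of ball_center in the frame of steriliser between -0.082 and 0.082 m and y of ball_center in the frame of steriliser between -0.122 and 0.122 m and x of top_center in the frame of steriliser between -0.082 and 0.082 m and y of top_center in the frame of steriliser between -0.122 and 0.122 m and z of top_center in the frame of steriliser below 0.066 m and (((x of cube_center in the frame of steriliser between -0.082 and 0.082 m and y of cube_center in the frame of steriliser between -0.122 and 0.122 m and z of cube_center in the frame of steriliser below 0.066 m) and (x of cup_center in the frame of tray between -0.1 and 0.1 m and y of cup_center in the frame of tray between -0.1 and 0.1 m and z of cup_center in the frame of tray below 0.05 m)) or ((x of cup_center in the frame of steriliser between -0.082 and 0.082 m and y of cup_center in the frame of steriliser between -0.122 and 0.122 m and z of cup_center in the frame of steriliser below 0.066 m) and (x of cube_center in the frame of tray between -0.1 and 0.1 m and y of cube_center in the frame of tray between -0.1 and 0.1 m and z of cube_center in the frame of tray below 0.05 m)))), for 0.3 s.
3. the lid is shut (value of joint lid below 0.03 rad), for 0.2 s.
4. the power key is pressed (value of joint key_power above 0.004 m), for 0.05 s.
5. the right programme key is pressed: cold with the cube in the chamber, warm with the cube on the tray ((((x of cube_center in the frame of steriliser between -0.082 and 0.082 m and y of cube_center in the frame of steriliser between -0.122 and 0.122 m and z of cube_center in the frame of steriliser below 0.066 m) and value of joint key_cold above 0.004 m) or ((x of cube_center in the frame of tray between -0.1 and 0.1 m and y of cube_center in the frame of tray between -0.1 and 0.1 m and z of cube_center in the frame of tray below 0.05 m) and value of joint key_warm above 0.004 m))), for 0.05 s.
6. the start key is pressed (value of joint key_start above 0.004 m), for 0.05 s.
7. the child lock key is held down (value of joint key_lock above 0.004 m), for 1.6 s.
At the end, for the whole second after the job is handed in: the finished toys lie in their own slots; every toy that was on the mat lies inside the chamber on its floor, not on another toy (centre at most about 35 mm above the floor); the cube or cup that was on the tray is still on it; the lid is shut (under 0.03 rad); all keys are up again (under 1.5 mm) (all of step 1 and all of step 2 and value of joint lid below 0.03 rad and value of joint each of key_power, key_cold, key_warm, key_start, key_lock below 0.0015 m); the robot touches nothing.
It fails at once if a key pressed while the lid is not shut (value of joint lid above 0.1 rad and value of joint any of key_power, key_cold, key_warm, key_start, key_lock above 0.004 m).
It fails at once if two keys pressed at once (value of joint each of key_power, key_cold above 0.003 m or value of joint each of key_power, key_warm above 0.003 m or value of joint each of key_power, key_start above 0.003 m or value of joint each of key_power, key_lock above 0.003 m or value of joint each of key_cold, key_warm above 0.003 m or value of joint each of key_cold, key_start above 0.003 m or value of joint each of key_cold, key_lock above 0.003 m or value of joint each of key_warm, key_start above 0.003 m or value of joint each of key_warm, key_lock above 0.003 m or value of joint each of key_start, key_lock above 0.003 m).
It fails at once if the cold key pressed although the cube stayed on the tray ((x of cube_center in the frame of tray between -0.1 and 0.1 m and y of cube_center in the frame of tray between -0.1 and 0.1 m and z of cube_center in the frame of tray below 0.05 m) and value of joint key_cold above 0.004 m).
It fails at once if the warm key pressed although the cube is not on the tray (not (x of cube_center in the frame of tray between -0.1 and 0.1 m and y of cube_center in the frame of tray between -0.1 and 0.1 m and z of cube_center in the frame of tray below 0.05 m) and value of joint key_warm above 0.004 m).
It fails at once if a bystander moved by more than 40 mm or tipped over (distance of any of kaleidoscope, milk_bottle from where it was at the start of the episode above 0.04 m or angle between any of kaleidoscope, milk_bottle's own z axis and vertical above 0.4 rad).
Of teether, ball, top only 2 to 3 are there at a start; the rules pass over those that are not, and their reading is None.
Of dumbbell, mirror only 1 to 2 are there at a start; the rules pass over those that are not, and their reading is None.
At some moment in a run one of teether, cube, cup may be knocked a few centimetres aside while the robot is not near it.
It also fails if it takes over 210 s, if anything falls off the work surface, if the arm or the gripper's body presses on something with over 40 N, if the wrist force passes 120 N, or if a joint passes its speed limit or range.

## Working session

There is one attempt and no reset: what is moved stays moved. The work goes in short steps, each a Python script; the robot and the scene stay as the last script left them, time stands still between calls to the robot, and variables do not carry over. Pictures are saved under pics/ and viewed, and the job is handed in when it is done.

```bash
mkdir -p pics; cat > h.py <<'E'
import numpy as np, cv2
from workcell import r, command_gripper, optics
def save(n,im,s=1):
    im=cv2.cvtColor(im,cv2.COLOR_RGB2BGR)
    if s!=1: im=cv2.resize(im,None,fx=s,fy=s,interpolation=cv2.INTER_CUBIC)
    cv2.imwrite('pics/'+n+'.png',im)
E
python3 - <<'E'
from h import *
for n in ['scene','side','wrist']:
    s=r.read_state()
    im,d=optics.get_image(n); save(n+'0',im,1.4); np.savez('pics/'+n+'0',im=im,d=d,p=s['eef_pos'],q=s['eef_rot'])
    m=optics.camera_model(n); print(n,{k:np.round(v,4).tolist() for k,v in m.items()})
print(r.read_state(),r.tip_extent)
E
```

```text
scene {'K': [[385.3636, 0.0, 276.9422], [0.0, 385.3636, 205.0473], [0.0, 0.0, 1.0]], 'k1': 0.006, 'R': [[-0.5252, 0.851, 0.0022], [0.4622, 0.2874, -0.8389], [-0.7145, -0.4396, -0.5442]], 't': [0.2648, -0.1808, 1.4174]}
side {'K': [[537.9388, 0.0, 281.9432], [0.0, 537.9388, 212.4671], [0.0, 0.0, 1.0]], 'k1': -0.0847, 'R': [[0.9654, -0.2605, 0.0076], [-0.1619, -0.6222, -0.7659], [0.2042, 0.7382, -0.6429]], 't': [-0.5179, 0.1236, 1.1903]}
wrist {'K': [[342.4695, 0.0, 280.1167], [0.0, 342.4695, 211.399], [0.0, 0.0, 1.0]], 'k1': -0.0511, 'tool_from_camera': [[0.0004, -0.9482, -0.3177, 0.0817], [1.0, 0.0005, -0.0001, -0.0012], [0.0002, -0.3177, 0.9482, -0.1169], [0.0, 0.0, 0.0, 1.0]]}
{'time_s': 0.15, 'joint_positions': array([-1.46004184e-01,  3.42585874e-01,  1.52479164e+00,  2.67464669e-05,
        1.27540688e+00, -1.46032406e-01]), 'dq': array([-0.00156612, -0.00164186, -0.00303286, -0.0001677 ,  0.00077678,
        0.00061899]), 'tau': array([ 1.24654900e-03, -4.33907533e+01, -2.46148127e+01, -9.02174702e-05,
        5.71925848e-03,  3.60333468e-05]), 'eef_pos': array([5.24730952e-01, 6.70871284e-05, 2.55775630e-01]), 'eef_rot': array([ 7.07099436e-01,  7.07113875e-01, -3.45288862e-04, -4.85797323e-04]), 'contact_force': array([0.61336374, 0.464491  , 0.5353525 ]), 'torque': array([ 0.02661846, -0.02045535, -0.00793219]), 'grip_width': 0.08562830741510574} 0.025
```

View pics/scene0.png

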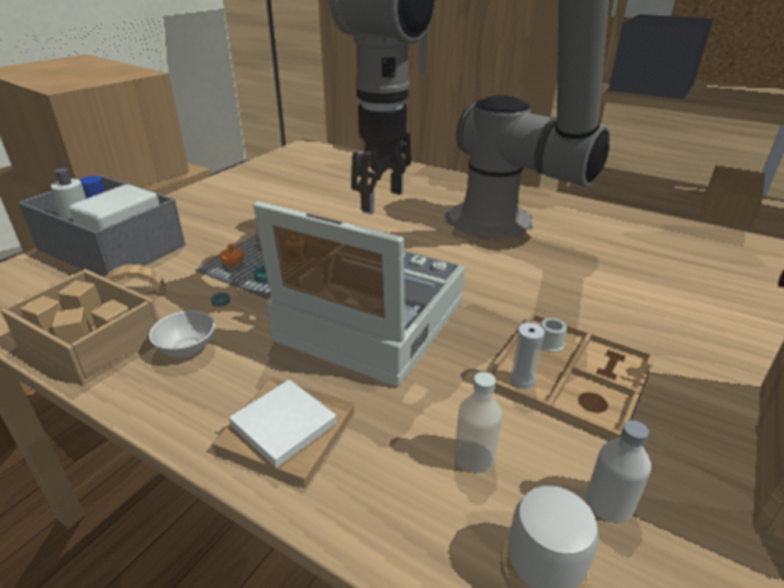

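View pics/side0.png

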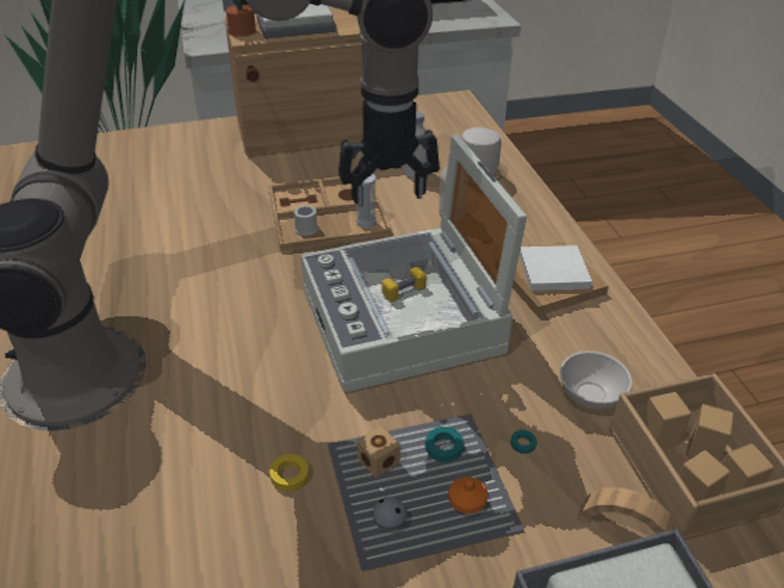

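View pics/wrist0.png

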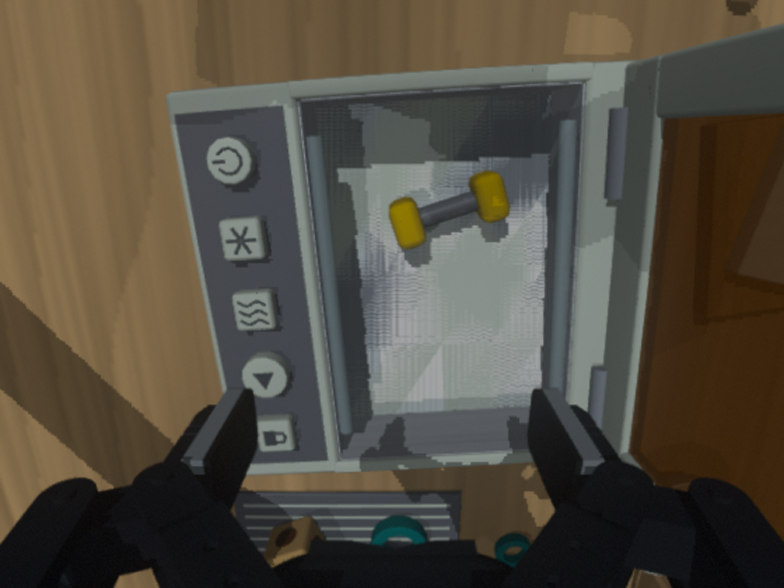

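Side view (1.4x): in the chamber is only the yellow dumbbell (405,283); the mirror is absent. On the mat are the cube (378,452), large teal ring (445,443), ball (390,512) and top (468,495). The cup (305,218) is on the tray with the kaleidoscope. So the programme is **cold**. Ring candidates: large teal on the mat (445,443), small teal off the mat (523,441) and yellow (290,472). The large teal one fits: not yellow, and the larger of its colour.

```bash
cat >> h.py <<'E'
from scipy.spatial.transform import Rotation as Rot
CM={n:optics.camera_model(n) for n in ['scene','side','wrist']}
def pose(n,p=None,q=None):
    m=CM[n]
    if n=='wrist':
        T=np.array(m['tool_from_camera']); Rw=Rot.from_quat(q).as_matrix()
        return Rw@T[:3,:3], Rw@T[:3,3]+np.asarray(p)
    R=np.array(m['R']); return R.T, -R.T@np.array(m['t'])
def ray(n,uv,p=None,q=None):
    m=CM[n]; K=np.array(m['K']); x=(uv[0]-K[0,2])/K[0,0]; y=(uv[1]-K[1,2])/K[1,1]
    a,b=x,y
    for _ in range(20):
        s=1+m['k1']*(a*a+b*b); a,b=x/s,y/s
    R,c=pose(n,p,q); d=R@np.array([a,b,1.0]); return c,d
def onz(n,uv,z,p=None,q=None):
    c,d=ray(n,uv,p,q); return c+d*(z-c[2])/d[2]
def tri(rs):
    A=np.zeros((3,3));b=np.zeros(3)
    for c,d in rs:
        d=d/np.linalg.norm(d);P=np.eye(3)-np.outer(d,d);A+=P;b+=P@c
    X=np.linalg.solve(A,b); res=[np.linalg.norm(np.cross(d/np.linalg.norm(d),X-c)) for c,d in rs]
    return X,res
def proj(n,X,p=None,q=None):
    m=CM[n];K=np.array(m['K']);R,c=pose(n,p,q);v=R.T@(np.asarray(X)-c);a,b=v[0]/v[2],v[1]/v[2]
    s=1+m['k1']*(a*a+b*b);return np.array([K[0,0]*a*s+K[0,2],K[1,1]*b*s+K[1,2]])
def snap(n,name,s=1.4):
    st=r.read_state();p,q=st['eef_pos'],st['eef_rot'];im,d=optics.get_image(n)
    save(name,im,s);np.savez('pics/'+name,im=im,d=d,p=p,q=q);return im,d,p,q
def load(name):
    z=np.load('pics/'+name+'.npz');return z['im'],z['d'],z['p'],z['q']
def down(yaw):  # tool y (jaw axis) at angle yaw from world x ; start pose yaw=0
    return (Rot.from_euler('z',yaw)*Rot.from_quat([.7071067811865476,.7071067811865476,0,0])).as_quat()
def reach(x,y,z,yaw): r.reach([x,y,z],down(yaw))
def line(x,y,z,yaw=None,speed=.15,mf=None): return r.move_straight([x,y,z],None if yaw is None else down(yaw),speed,mf)
E
python3 - <<'E'
from h import *
im,d,p,q=load('wrist0')
W={}
for k,(u,v) in dict(pow=(230,161),cold=(243,240),warm=(255,311),start=(266,376),lock=(277,434)).items():
    W[k]=onz('wrist',(u/1.4,v/1.4),.10,p,q); print(k,W[k].round(4))
S={}
for k,(u,v) in dict(pow=(325,260),cold=(332,275),warm=(340,292),start=(348,309),lock=(357,329)).items():
    X,res=tri([ray('wrist',{'pow':(230/1.4,161/1.4),'cold':(243/1.4,240/1.4),'warm':(255/1.4,311/1.4),'start':(266/1.4,376/1.4),'lock':(277/1.4,434/1.4)}[k],p,q),ray('side',(u/1.4,v/1.4))]); print(k,X.round(4),np.round(res,4))
for k,(u,v) in dict(cube=(378,450,),ring=(445,443),ball=(390,512),top=(468,490)).items(): print(k,onz('side',(u/1.4,v/1.4),.025).round(3))
for k,(u,v) in dict(cup=(305,218),c1=(275,190),c2=(390,238),c3=(283,248),kal=(367,220)).items(): print(k,onz('side',(u/1.4,v/1.4),.01).round(3))
E
```

```text
pow [0.4335 0.0691 0.1   ]
cold [0.4367 0.0247 0.1   ]
warm [ 0.4398 -0.0192  0.1   ]
start [ 0.4427 -0.0635  0.1   ]
lock [ 0.4463 -0.107   0.1   ]
pow [0.4325 0.0689 0.0964] [0.0001 0.0001]
cold [0.4358 0.0242 0.0976] [0.0001 0.0001]
warm [ 0.4392 -0.0206  0.0967] [0.0004 0.0004]
start [ 0.4424 -0.065   0.0973] [0.0005 0.0005]
lock [ 0.4458 -0.1107  0.0949] [0.0009 0.0009]
cube [ 0.434 -0.288  0.025]
ring [ 0.529 -0.3    0.025]
ball [ 0.424 -0.391  0.025]
top [ 0.534 -0.384  0.025]
cup [0.438 0.33  0.01 ]
c1 [0.394 0.452 0.01 ]
c2 [0.586 0.22  0.01 ]
c3 [0.38 0.24 0.01]
kal [0.557 0.292 0.01 ]
```

```bash
python3 - <<'E'
from h import *
reach(0.48,-0.43,0.27,0); snap('wrist','mat1')
reach(0.50,-0.36,0.30,0); snap('wrist','mat2')
reach(0.48,0.20,0.33,0); snap('wrist','tray1')
reach(0.47,0.27,0.27,0); snap('wrist','tray2')
print(r.read_state()['time_s'])
for a in ['mat','tray']:
    x=np.vstack([load(a+'1')[0],load(a+'2')[0]]); save(a+'_both',x,.7)
E
```

```text
4.825
```

View pics/mat1.png

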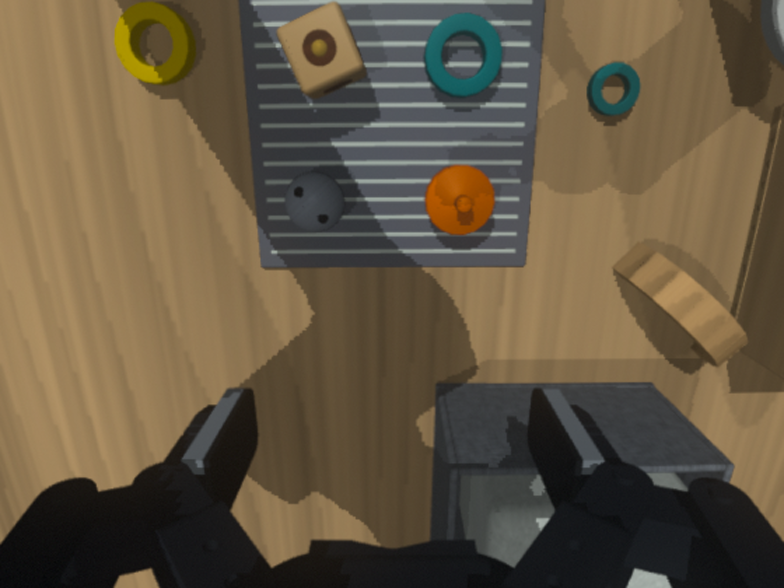

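View pics/mat2.png

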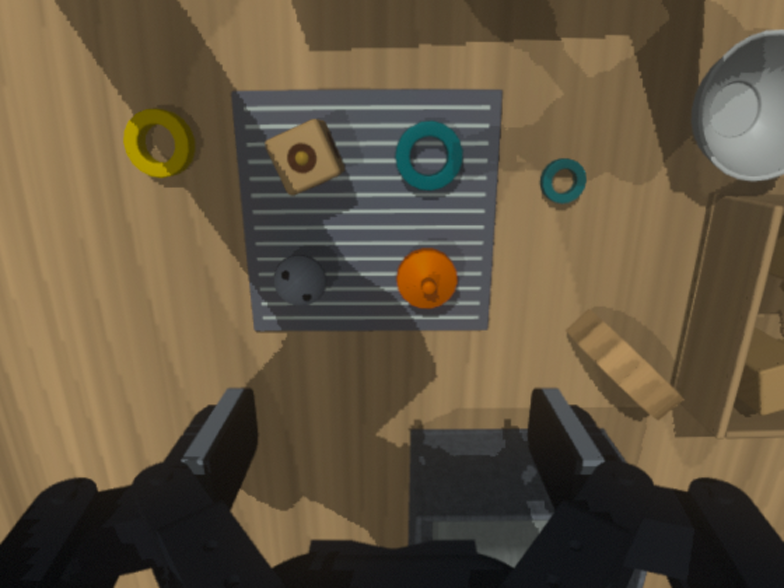

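View pics/tray1.png

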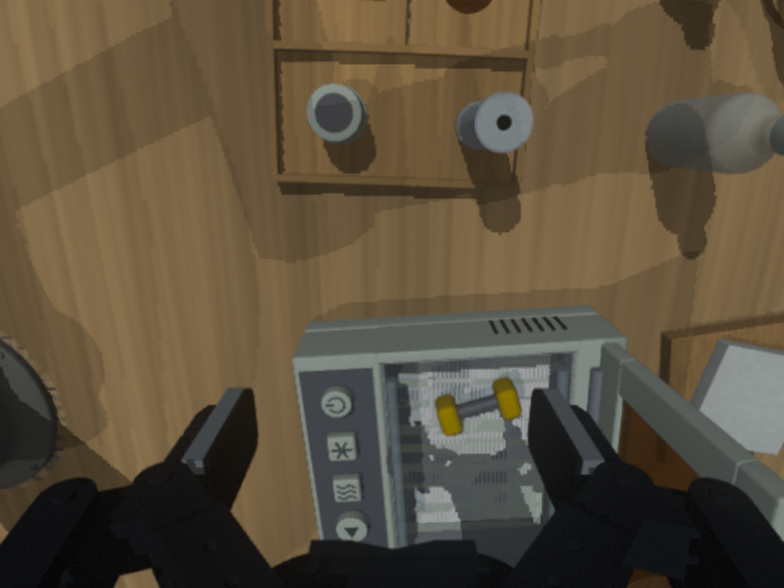

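View pics/tray2.png

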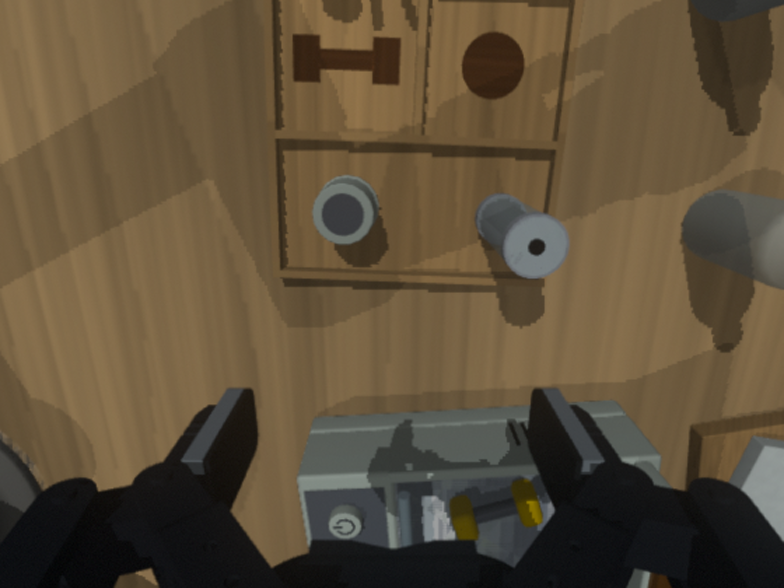

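```bash
cat >> h.py <<'E'
def comps(im,lo,hi,amin=60,roi=None):
    hsv=cv2.cvtColor(im,cv2.COLOR_RGB2HSV);m=cv2.inRange(hsv,np.array(lo),np.array(hi))
    if roi: 
        k=np.zeros_like(m);k[roi[1]:roi[3],roi[0]:roi[2]]=255;m&=k
    n,l,s,c=cv2.connectedComponentsWithStats(m)
    return [(s[i,4],c[i].round(1),(l==i)) for i in range(1,n) if s[i,4]>=amin]
YEL=((20,150,60),(32,255,255));TEAL=((80,120,40),(98,255,255));ORA=((6,180,100),(16,255,255))
E
python3 - <<'E'
from h import *
for n in ['wrist0','tray1','tray2']:
    for a,c,m in comps(load(n)[0],*YEL): print(n,a,c)
for a,c,m in comps(load('side0')[0],*YEL): print('side',a,c)
for n in ['mat1','mat2','side0']:
    for N,C in (('teal',TEAL),('ora',ORA)):
        for a,c,m in comps(load(n)[0],*C): print(n,N,a,c)
for n in ['tray2','scene0','side0','tray1']:
    for a,c,m in comps(load(n)[0],(4,120,30),(13,255,120)): print(n,'inlay',a,c)
E
```

```text
wrist0 713 [349.8 139.6]
wrist0 646 [290.2 159. ]
tray1 379 [361.9 284.3]
tray1 356 [320.1 296.5]
tray2 295 [377.9 365. ]
tray2 254 [331.9 376.1]
side 115 [298.8 197.8]
side 129 [278.3 206.3]
side 500 [206.4 337.1]
mat1 teal 1747 [330.7  38.8]
mat1 teal 629 [438.9  62.7]
mat1 ora 1923 [328.  142.3]
mat2 teal 1265 [306.1 110.9]
mat2 teal 472 [402.1 128.8]
mat2 ora 1433 [304.5 198.6]
side0 teal 422 [317.  316.8]
side0 teal 166 [373.2 315.2]
side0 ora 454 [333.9 352.6]
tray2 inlay 742 [248.6  42.4]
tray2 inlay 957 [351.8  44.9]
scene0 inlay 76 [166.5 185.1]
scene0 inlay 109 [436.2 259.8]
scene0 inlay 152 [422.5 286.8]
side0 inlay 353 [172.2  15.3]
side0 inlay 81 [212.5 143. ]
side0 inlay 512 [333.9 352.8]
tray1 inlay 115 [334.2   3.5]
```

```bash
python3 - <<'E'
from h import *
def R(n,uv): 
    if n=='side0' or n=='scene0': return ray(n[:-1],uv)
    _,_,p,q=load(n); return ray('wrist',uv,p,q)
def T(name,*o):
    X,res=tri([R(n,uv) for n,uv in o]); print(name,X.round(4),np.round(res,4)); return X
T('dbA',('wrist0',(349.8,139.6)),('tray1',(361.9,284.3)),('side0',(298.8,197.8)))
T('dbB',('wrist0',(290.2,159)),('tray1',(320.1,296.5)),('side0',(278.3,206.3)))
T('dbA2',('wrist0',(349.8,139.6)),('tray1',(361.9,284.3)))
T('dbB2',('wrist0',(290.2,159)),('tray1',(320.1,296.5)))
T('teal',('mat1',(330.7,38.8)),('mat2',(306.1,110.9)))
T('top',('mat1',(328,142.3)),('mat2',(304.5,198.6)))
T('topstem',('mat1',(463/1.4,203/1.4)),('mat2',(429/1.4,286/1.4)))
T('cubetop',('mat1',(319/1.4,47/1.4)),('mat2',(302/1.4,157/1.4)))
T('inlay db',('tray2',(248.6,42.4)),('scene0',(436.2,259.8)),('side0',(212.5,143)))
T('inlay disc',('tray2',(351.8,44.9)),('scene0',(422.5,286.8)))
T('ball',('mat1',(315/1.4,202/1.4)),('mat2',(300/1.4,280/1.4)),('side0',(390/1.4,513/1.4)))
_,_,p,q=load('tray2')
for nm,uv in dict(idb=(248.6,42.4),idisc=(351.8,44.9),wallL=(276/1.4,138/1.4),wallR=(557/1.4,146/1.4),kalbase=(500/1.4,218/1.4)).items(): print(nm,onz('wrist',uv,.006 if nm[0]!='w' else .018,p,q).round(4))
_,_,p,q=load('wrist0')
print(onz('wrist',(349.8,139.6),.05,p,q),onz('wrist',(290.2,159),.05,p,q))
E
```

```text
dbA [0.5892 0.0441 0.0471] [0.0005 0.001  0.0015]
dbB [0.5333 0.0256 0.0469] [0.0005 0.0003 0.0007]
dbA2 [0.5887 0.0439 0.0461] [0.0003 0.0003]
dbB2 [0.533  0.0254 0.0463] [0.0001 0.0001]
teal [ 0.5292 -0.2913  0.0177] [0. 0.]
top [ 0.5293 -0.3916  0.0271] [0. 0.]
topstem [ 0.5296 -0.3917  0.0487] [0.0004 0.0004]
cubetop [ 0.4323 -0.2916  0.0473] [0.0002 0.0002]
inlay db [0.4354 0.4055 0.0065] [0.001  0.0005 0.0007]
inlay disc [0.5417 0.402  0.0053] [0.0013 0.0013]
ball [ 0.4225 -0.3938  0.0279] [0.0004 0.0007 0.0011]
idb [0.4363 0.4052 0.006 ]
idisc [0.5414 0.4032 0.006 ]
wallL [0.383  0.3505 0.018 ]
wallR [0.5904 0.3454 0.018 ]
kalbase [0.5543 0.2897 0.006 ]
[0.58812444 0.04435084 0.05      ] [0.53274607 0.02602712 0.05      ]
```

```bash
python3 - <<'E'
from h import *
s=r.read_state();print(s['eef_pos'],s['joint_positions'].round(2))
yaw=.321+np.pi/2
for a in [(.561,.0347,.2,yaw),(.561,.0347,.059,yaw),(.4355,.4055,.036,np.pi/2-.02)]:
    j=r.solve_ik(a[:3],down(a[3]));print(None if j is None else j.round(2))
line(s['eef_pos'][0],s['eef_pos'][1]-.05,.25,0,.3)
reach(.561,.0347,.22,yaw); command_gripper(.05,40)
line(.561,.0347,.059,yaw,.12,15)
print(r.read_state()['eef_pos'])
command_gripper(0,40); print(r.read_state()['grip_width'])
line(.561,.0347,.22,yaw,.2)
print(r.read_state()['grip_width'])
reach(.4355,.40,.22,np.pi/2-.02)
snap('side','db_lift')
E
```

```text
[0.47056706 0.2696558  0.27036217] [ 0.38  0.36  1.45 -0.    1.33  0.38]
[-0.07  0.46  1.51 -0.    1.18 -1.97]
[-0.07  0.63  1.65 -0.    0.86 -1.97]
[ 0.62  0.71  1.56 -0.    0.87 -0.93]
[0.56148099 0.03469727 0.05969853]
0.012537009066660406
0.012573728786340818
```

View pics/db_lift.png

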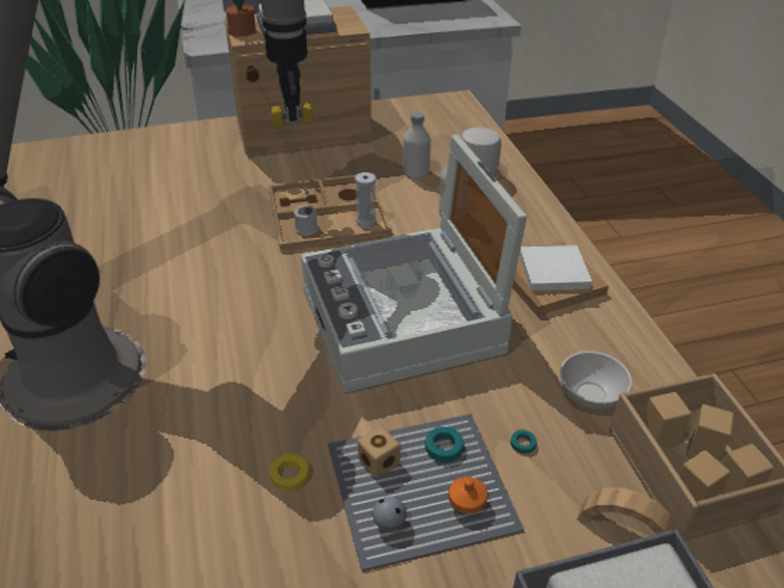

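The dumbbell is held (290,115), the chamber is empty and the mat toys haven't moved. Placing it next.

```bash
python3 - <<'E'
from h import *
y=np.pi/2-.02
line(.4355,.4055,.06,y,.2)
print(line(.4355,.4055,.0365,y,.05,8), r.read_state()['eef_pos'])
command_gripper(.05)
line(.4355,.4055,.22,y,.25)
reach(.47,.30,.27,0); snap('wrist','tray3'); 
reach(.50,-.36,.30,0); snap('wrist','mat3'); snap('side','side3'); print(r.read_state()['time_s'])
E
```

```text
True [0.43496802 0.40511069 0.03550486]
18.4583
```

View pics/tray3.png

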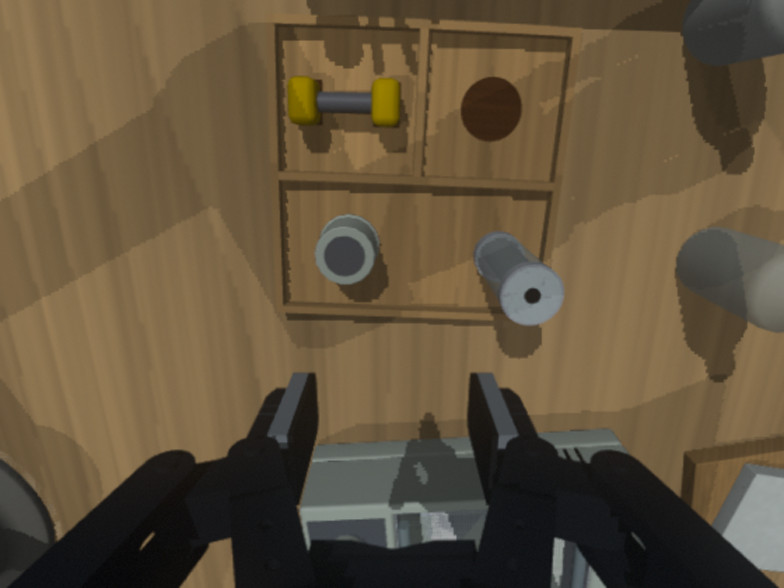

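View pics/mat3.png

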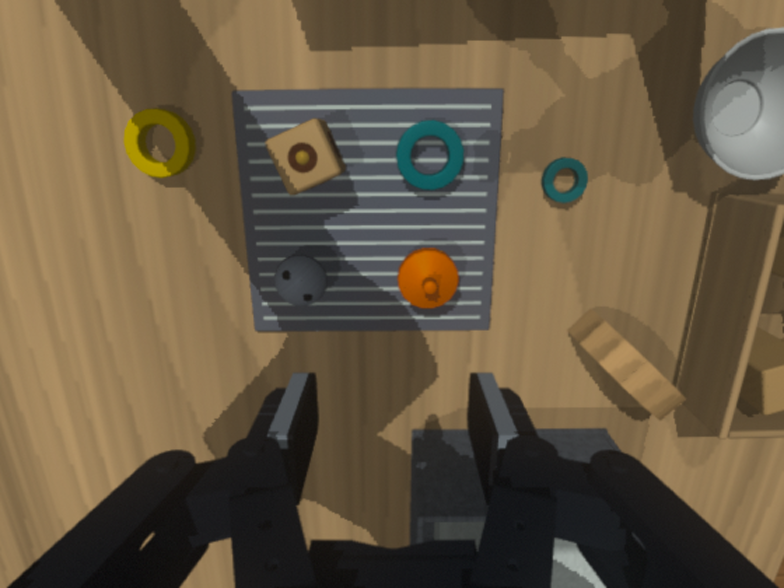

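Tray view: the dumbbell lies in its slot (345,102), with the cup (345,255) and kaleidoscope in place. Now I'll confirm the ring in a crop, and measure the cube's yaw and the chamber lamps.

```bash
python3 - <<'E'
from h import *
im,d,p,q=load('mat3'); save('ringcrop',im[60:160,80:440],2.2)
for a,c,m in comps(im,(10,60,60),(25,200,255),300,(165,70,260,150)):
    b=cv2.minAreaRect(np.argwhere(m)[:,::-1].astype(np.float32)); print('cube',a,c,b)
    cn,_=cv2.findContours(m.astype(np.uint8),0,1); print(cv2.approxPolyDP(cn[0],4,True)[:,0].tolist())
for n,(w,t) in dict(frontlamp_hi=((315,137),(392,378)),rearlamp_hi=((568,120),(563,370))).items():
    _,_,p0,q0=load('wrist0');_,_,p1,q1=load('tray1')
    print(n,tri([ray('wrist',np.array(w)/1.4,p0,q0),ray('wrist',np.array(t)/1.4,p1,q1)]))
def ster(X): 
    c,s=np.cos(.073),np.sin(.073);v=np.array(X[:2])-[.5594,-.0107];return np.round([c*v[0]+s*v[1],-s*v[0]+c*v[1]],4)
_,d0,p0,q0=load('wrist0')
Rm,cc=pose('wrist',p0,q0)
for uv in [(315,137),(328,280),(345,430),(568,130),(562,380),(340,160),(352,300),(500,350),(548,300),(625,300),(300,250)]:
    u,v=int(uv[0]/1.4),int(uv[1]/1.4); c,dd=ray('wrist',np.array(uv)/1.4,p0,q0); X=c+dd*d0[v,u]/(Rm[:,2]@dd); print(uv,X.round(3),ster(X))
E
```

```text
cube 366 [167.3 120.7] ((168.5, 109.5), (79.0, 7.0), 90.0)
[[165, 70], [165, 149], [172, 149]]
cube 1955 [217.2 111.2] ((217.94261169433594, 111.19296264648438), (44.922950744628906, 46.172916412353516), 65.37643432617188)
[[229, 85], [189, 101], [207, 138], [246, 120]]
frontlamp_hi (array([0.47835975, 0.081678  , 0.07637929]), [np.float64(0.000699734304084085), np.float64(0.0006997343040841238)])
rearlamp_hi (array([0.62507631, 0.09151529, 0.08103471]), [np.float64(0.00019333651434193914), np.float64(0.00019333651434191358)])
(315, 137) [0.479 0.081 0.084] [-0.0736  0.0978]
(328, 280) [ 0.483 -0.004  0.084] [-0.0758  0.0119]
(345, 430) [ 0.49  -0.115  0.084] [-0.0767 -0.0986]
(568, 130) [0.624 0.086 0.086] [0.0713 0.0916]
(562, 380) [ 0.639 -0.075  0.083] [ 0.0747 -0.0704]
(340, 160) [0.487 0.066 0.031] [-0.0664  0.0819]
(352, 300) [ 0.493 -0.037  0.029] [-0.0684 -0.021 ]
(500, 350) [ 0.608 -0.078  0.03 ] [ 0.0435 -0.0704]
(548, 300) [ 0.639 -0.033  0.039] [ 0.0773 -0.0281]
(625, 300) [ 0.66  -0.009  0.11 ] [ 0.1002 -0.0052]
(300, 250) [0.468 0.017 0.091] [-0.0893  0.0339]
```

View pics/ringcrop.png

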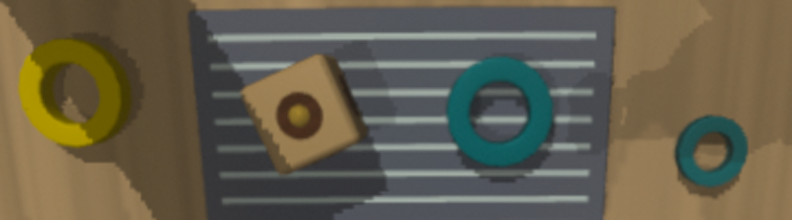

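Crop: the large teal ring (500,112) on the mat is the teether. The small teal (710,152) and yellow (75,92) rings are decoys. Starting with the cube, then the ring.

```bash
cat >> h.py <<'E'
SY=.073;SO=np.array([.5594,-.0107])
def st2w(x,y): c,s=np.cos(SY),np.sin(SY);return SO+[c*x-s*y,s*x+c*y]
def pick(x,y,z,yaw,op,zmin=None,force=40):
    reach(x,y,z+.12,yaw); command_gripper(op,force)
    line(x,y,z+.03,yaw,.2)
    hit=line(x,y,z,yaw,.06,6)
    if hit:
        c=r.read_state()['eef_pos']; print('hit at',c.round(4)); line(x,y,c[2]+.003,yaw,.05)
    zz=r.read_state()['eef_pos'][2]
    command_gripper(0,force); g=r.read_state()['grip_width']
    line(x,y,.19,yaw,.2); print('pick z',round(zz,4),'grip',round(g,4),round(r.read_state()['grip_width'],4)); return zz
def place(sx,sy,z,op,yaw=SY):
    x,y=st2w(sx,sy); reach(x,y,.20,yaw); line(x,y,z+.02,yaw,.2)
    hit=line(x,y,z-.002,yaw,.04,6); c=r.read_state()['eef_pos']; print('place',hit,c.round(4))
    command_gripper(op); line(x,y,.20,yaw,.25)
E
python3 - <<'E'
from h import *
z=pick(.4323,-.2916,.036,.41,.062)
place(-.005,-.082,z+.025,.060)
reach(.50,-.36,.30,0); snap('wrist','mat4'); snap('side','side4'); print(r.read_state()['time_s'])
im=load('mat4')[0]
for a,c,m in comps(im,*TEAL): print(a,c)
E
```

```text
pick z 0.0358 grip 0.0445 0.0447
place True [ 0.5603 -0.0928  0.0612]
26.3333
1270 [307.5 111. ]
470 [403.9 128.9]
```

View pics/side4.png

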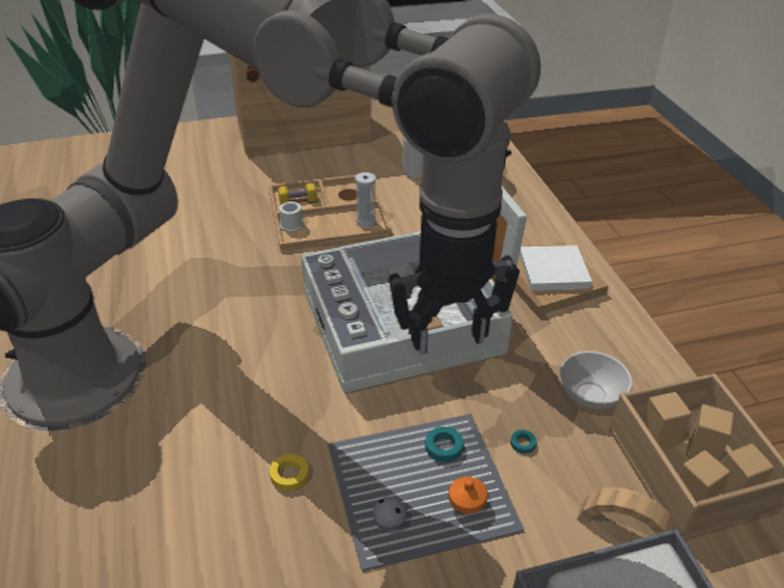

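The cup on the tray has been knocked from (305,218) to (290,215) but is still inside. The ring is unchanged, so I'll pick it next.

```bash
python3 - <<'E'
from h import *
z=pick(.5292,-.2913,.026,0,.070)
place(.0,-.027,z+.025,.066)
reach(.50,-.37,.30,0); snap('wrist','mat5'); print(r.read_state()['time_s'])
E
```

```text
pick z 0.0258 grip 0.0537 0.054
place True [ 0.5614 -0.0376  0.0518]
34.5167
```

View pics/mat5.png

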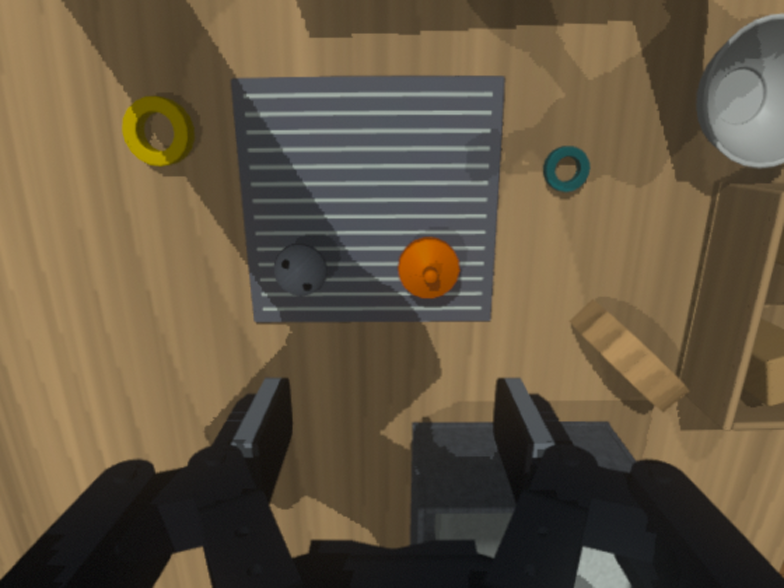

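```bash
python3 - <<'E'
from h import *
_,d,p,q=load('mat5')
print(onz('wrist',(413/1.4,422/1.4),.07,p,q), d[301,297], d[200,310])
z=pick(.5295,-.3917,.067,0,.040)
place(.0,.030,z+.025,.035)
z=pick(.4225,-.3938,.035,0,.062)
place(.0,.085,z+.025,.058)
reach(.50,-.0,.27,0); snap('wrist','ch6'); snap('side','side6'); print(r.read_state()['time_s'])
E
```

```text
[ 0.51683705 -0.51395621  0.07      ] 0.4823684 0.37612885
pick z 0.0669 grip 0.0095 0.0095
place True [0.5574 0.0192 0.0924]
pick z 0.0348 grip 0.0423 0.0421
place True [0.5532 0.0741 0.0605]
50.525
```

View pics/ch6.png

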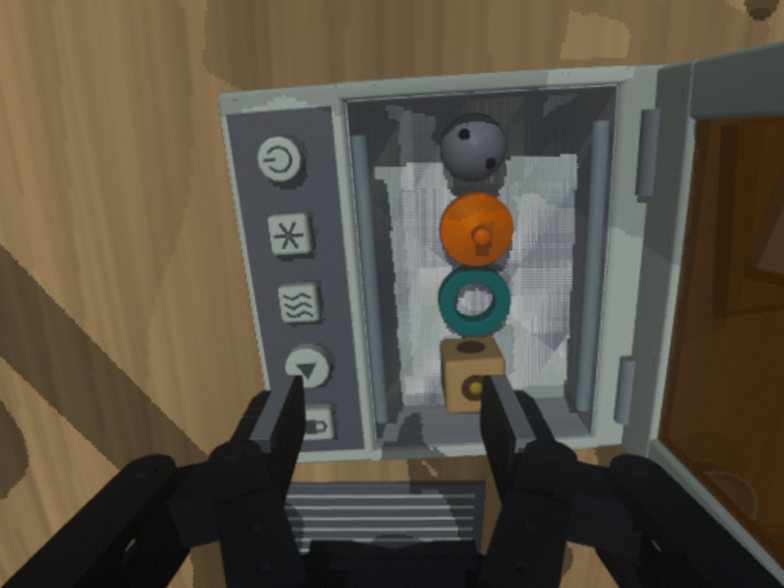

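View pics/side6.png

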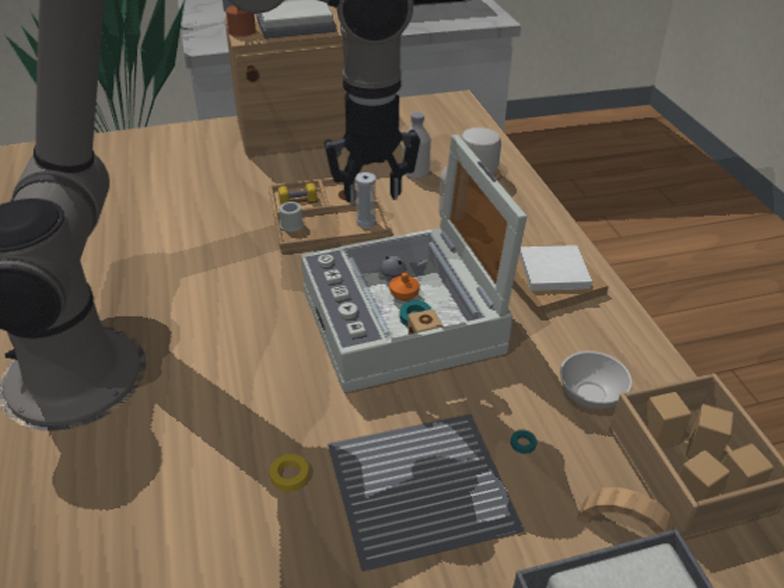

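All four toys lie on the chamber floor in a row: ball (473,150), top (477,230), ring (474,302), cube (472,375). The cup, kaleidoscope and dumbbell are on the tray. I'll check heights by depth and the cup's position, then close the lid from behind.

```bash
python3 - <<'E'
from h import *
_,d0,p0,q0=load('ch6');Rm,cc=pose('wrist',p0,q0)
c_,s_=np.cos(SY),np.sin(SY)
def P(uv):
    u,v=int(uv[0]/1.4),int(uv[1]/1.4); c,dd=ray('wrist',np.array(uv)/1.4,p0,q0); X=c+dd*d0[v,u]/(Rm[:,2]@dd);V=X[:2]-SO
    return np.r_[c_*V[0]+s_*V[1],-s_*V[0]+c_*V[1],X[2]].round(4)
for n,uv in dict(ball=(475,150),top=(482,236),ringL=(448,300),ringR=(502,300),ringT=(474,273),ringB=(474,328),cube=(472,375)).items(): print(n,P(uv))
print('cup top side',onz('side',(290/1.4,209/1.4),.048).round(3))
# lid edge mid in side view/scene triangulate: corners of top front edge
for uvs,uvw in [((458,143),None)]: pass
A=tri([ray('side',np.array((458,140))/1.4),ray('scene',np.array((400,240))/1.4)]);print('lid left corner?',A)
B=tri([ray('side',np.array((519,215))/1.4),ray('scene',np.array((257,207))/1.4)]);print('lid right corner?',B)
for X in(A[0],B[0]):
    V=X[:2]-SO;print(np.round([c_*V[0]+s_*V[1],-s_*V[0]+c_*V[1],X[2]],3))
E
```

```text
ball [-0.0033  0.0846  0.0736]
top [-0.001   0.0309  0.0802]
ringL [-0.0212 -0.0236  0.045 ]
ringR [ 0.0192 -0.0262  0.046 ]
ringT [-0.0013 -0.0039  0.045 ]
ringB [-0.0022 -0.0476  0.0454]
cube [-0.0538  0.0963  0.3858]
cup top side [0.408 0.312 0.048]
lid left corner? (array([0.67110269, 0.11781581, 0.26822136]), [np.float64(0.004569292672855444), np.float64(0.004569292672855558)])
lid right corner? (array([ 0.68591493, -0.12380684,  0.26865424]), [np.float64(0.0022475632670074944), np.float64(0.0022475632670073)])
[0.121 0.12  0.268]
[ 0.118 -0.122  0.269]
```

```bash
python3 - <<'E'
from h import *
command_gripper(0,40)
w=.015;rho=.17
def C(th,ex=0):
    a=np.array([-np.cos(th),np.sin(th)]);n=np.array([np.sin(th),np.cos(th)])
    c=np.array([.10,.09])+rho*a+(.014+w*np.sin(th)+ex)*n
    x,y=st2w(c[0],0); return x,y,c[1]+.025
x,y,z=C(1.75,.03)
s=r.read_state();line(*s['eef_pos'][:2],.36,None,.3)
reach(x,y,.36,SY); line(x,y,z,SY,.2)
for th in np.arange(1.7,0.0,-.17):
    h=line(*C(th),SY,.15,25); 
    if h: print('hit',th,r.read_state()['contact_force'].round(1),r.read_state()['eef_pos'])
h=line(*C(0,-.008),SY,.03,25); s=r.read_state(); print(h,s['contact_force'].round(1),s['eef_pos'].round(4),s['time_s'])
snap('side','lid7')
E
```

```text
True [-2.3  0.2  8.6] [ 0.4908 -0.0157  0.1295] 57.7
```

View pics/lid7.png

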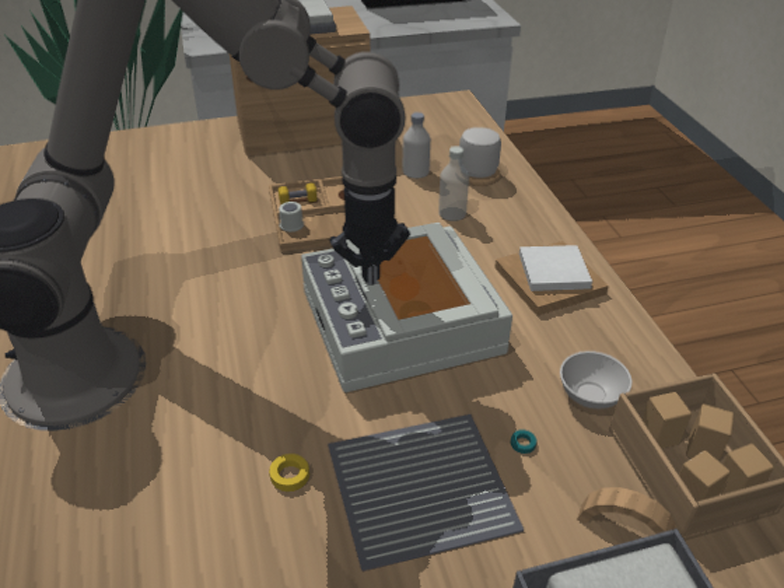

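```bash
python3 - <<'E'
from h import *
s=r.read_state();x,y,z=s['eef_pos']
line(x,y,z-.012,SY,.03,45); print(r.read_state()['contact_force'].round(1),r.read_state()['eef_pos'][2])
line(x,y,.2,SY,.25)
reach(.46,-.05,.24,0); snap('wrist','keys8'); reach(.46,0.0,.27,0); snap('wrist','keys9'); snap('side','side9')
E
```

```text
[-3.5  1.4 10.8] 0.12945993158497607
```

View pics/keys8.png

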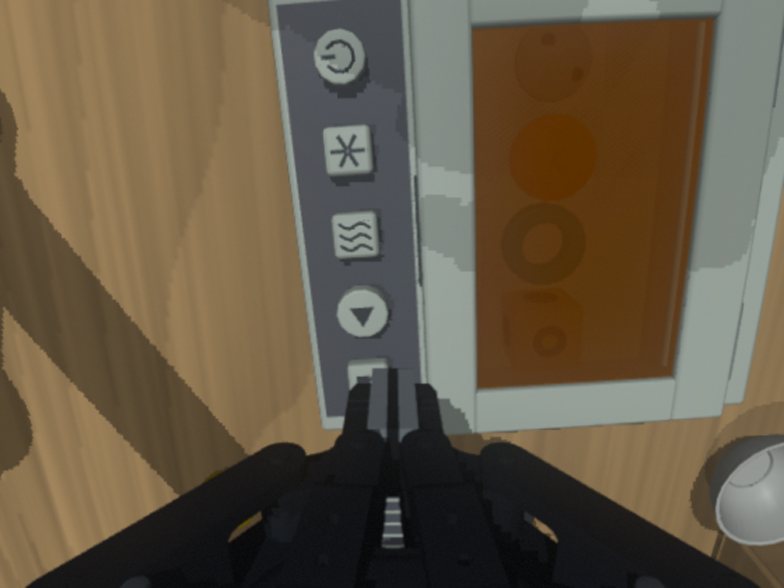

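View pics/keys9.png

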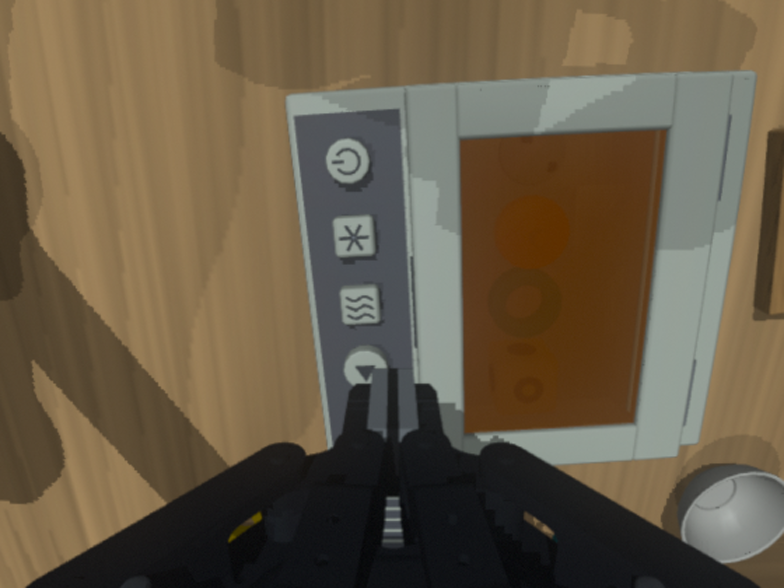

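View pics/side9.png

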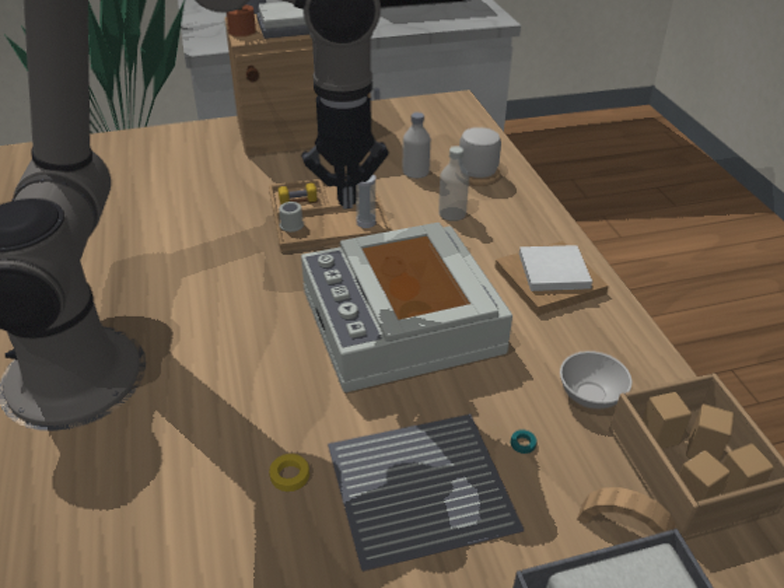

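The lid is shut and the toys show through the window in their places. Next I'll check lid flatness by depth and triangulate the keys.

```bash
python3 - <<'E'
from h import *
_,d8,p8,q8=load('keys8');_,d9,p9,q9=load('keys9');_,d0,p0,q0=load('wrist0')
Rm,cc=pose('wrist',p9,q9)
for uv in [(432,120),(432,250),(440,400),(690,120),(660,400)]:
    u,v=int(uv[0]/1.4),int(uv[1]/1.4); c,dd=ray('wrist',np.array(uv)/1.4,p9,q9); X=c+dd*d9[v,u]/(Rm[:,2]@dd); print('lid',X.round(4))
K={'power':((340,55),(348,161),(230,161)),'cold':((348,150),(354,237),(243,240)),'warm':((356,235),(360,306),(255,311)),'start':((362,313),(366,370),(266,376))}
for k,(a,b,c) in K.items():
    X,res=tri([ray('wrist',np.array(a)/1.4,p8,q8),ray('wrist',np.array(b)/1.4,p9,q9),ray('wrist',np.array(c)/1.4,p0,q0)])
    print(k,X.round(4),np.round(res,4))
for k,y in zip(['power','cold','warm','start','lock'],[.09,.045,0,-.045,-.09]): print(k,st2w(-.12,y).round(4))
E
```

```text
lid [0.4805 0.0919 0.104 ]
lid [0.4826 0.0178 0.1039]
lid [ 0.4911 -0.0851  0.1036]
lid [0.627  0.0944 0.1038]
lid [ 0.6419 -0.0856  0.1037]
power [0.433  0.0694 0.0993] [0.0004 0.0002 0.0004]
cold [0.4354 0.0243 0.0968] [0.0004 0.0002 0.0004]
warm [ 0.4383 -0.0208  0.0958] [0.0003 0.0003 0.0002]
start [ 0.4409 -0.0669  0.0944] [0.0004 0.0006 0.0004]
power [0.4332 0.0703]
cold [0.4364 0.0254]
warm [ 0.4397 -0.0195]
start [ 0.443  -0.0643]
lock [ 0.4463 -0.1092]
```

The lid is level at 104 mm, so it is fully shut, and the keys agree within 2 mm. Pressing power, cold, start, then lock.

```bash
python3 - <<'E'
from h import *
def press(k,sy,hold):
    x,y=st2w(-.12,sy); reach(x,y,.16,SY); line(x,y,.13,SY,.1)
    h=line(x,y,.1165,SY,.025,14); s=r.read_state(); r.hold(hold)
    t=r.read_state(); print(k,h,s['eef_pos'].round(4),s['contact_force'].round(1),t['eef_pos'][2].round(4),t['contact_force'].round(1),round(t['time_s']-s['time_s'],2))
    line(x,y,.16,SY,.15)
press('power',.09,.3)
E
```

```text
power True [0.4339 0.0702 0.119 ] [-1.1  0.4  8.8] 0.119 [-2.2 -0.7  9.8] 0.3
```

```bash
python3 - <<'E'
from h import *
def press(k,sy,hold):
    x,y=st2w(-.12,sy); reach(x,y,.16,SY); line(x,y,.13,SY,.1)
    h=line(x,y,.1165,SY,.025,14); s=r.read_state(); r.hold(hold)
    t=r.read_state(); print(k,h,s['eef_pos'].round(4),s['contact_force'].round(1),t['eef_pos'][2].round(4),t['contact_force'].round(1),round(t['time_s']-s['time_s'],2))
    line(x,y,.16,SY,.15)
press('cold',.045,.3)
press('start',-.045,.3)
press('lock',-.09,2.4)
s=r.read_state();line(s['eef_pos'][0],s['eef_pos'][1],.27,None,.25)
reach(.46,-.02,.29,0); snap('wrist','end_w'); snap('side','end_s'); print(r.read_state()['time_s'])
reach(.47,.25,.29,0); snap('wrist','end_t')
E
```

```text
cold True [0.437  0.0255 0.119 ] [-1.6 -0.3  9.4] 0.119 [-1.4  0.4  9.1] 0.3
start True [ 0.4436 -0.0644  0.119 ] [-1.3 -0.   8.7] 0.119 [-0.9  0.9  8.5] 0.3
lock True [ 0.4469 -0.1093  0.119 ] [-1.6  1.   9.6] 0.119 [-1.8  0.3  9.5] 2.4
70.8417
```

View pics/end_w.png

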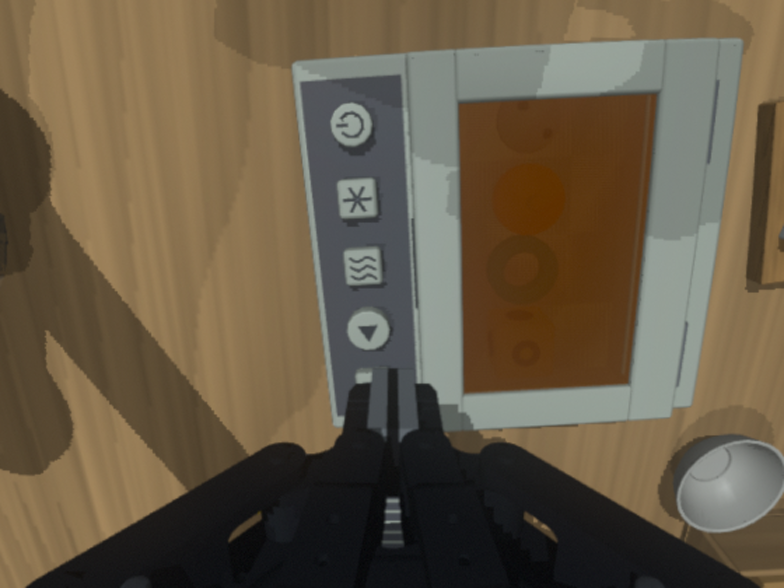

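View pics/end_t.png

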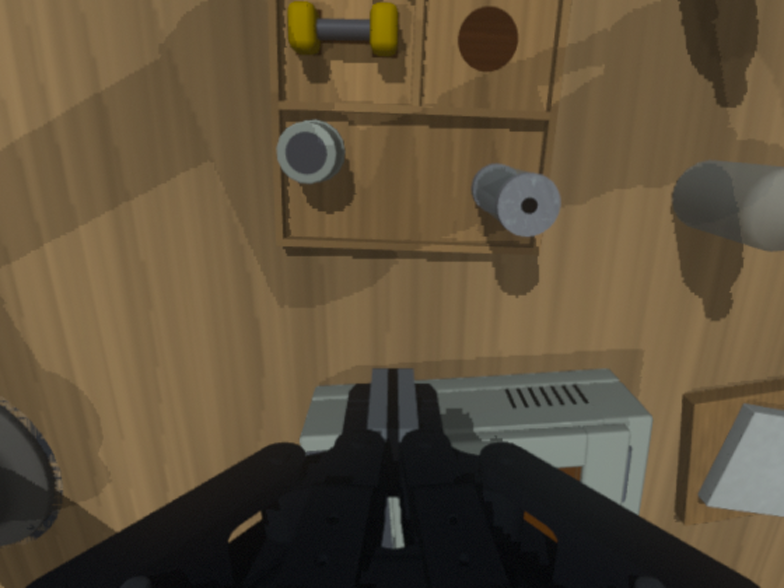

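The final views show the lid shut with all four toys under the window, the dumbbell in its slot (345,30), and the cup upright inside the tray wall (310,152). The lock key was hidden by the fingers, so I'll check key heights in the last side view's depth, then hand in.

```bash
python3 - <<'E'
from h import *
_,d,_,_=load('end_s');Rm,cc=pose('side')
for k,y in zip(['power','cold','warm','start','lock'],[.09,.045,0,-.045,-.09]):
    uv=proj('side',[*st2w(-.12,y),.10]); u,v=np.round(uv).astype(int); c,dd=ray('side',uv)
    X=c+dd*np.median(d[v-1:v+2,u-1:u+2])/(Rm[:,2]@dd); print(k,X.round(4))
s=r.read_state();print(s['eef_pos'].round(3),s['contact_force'].round(1),s['time_s'])
E
```

```text
power [0.4331 0.07   0.1002]
cold [0.4364 0.0254 0.1   ]
warm [ 0.4397 -0.0197  0.1002]
start [ 0.4425 -0.0672  0.1025]
lock [ 0.446  -0.1106  0.1013]
[0.47  0.248 0.29 ] [0.4 0.7 0.6] 71.9417
```

```bash
python3 - <<'E'
from h import *
print(r.finish_job())
E
```

```text
the job is handed in; nothing more can be done
None
```

I finished the whole sequence and handed the job in about 72 s into the 210 s limit; it returned no verdict.

**What I did**
- **Finished toys:** the dumbbell went into its slot on the tray. There was no mirror disc in the chamber.
- **Washed toys:** the cube, the large teal teether, the top and the ball are in a row on the steriliser floor, none on top of another.
- **Lid and keys:** I shut the lid, then pressed power, cold (because the cube was in the load) and start. Last, I held the child lock key for 2.4 s. Each key went the full 6 mm down.

**Last checks**
- **Lid:** its top was level at 104 mm on all sides before I pressed the keys, so it was fully shut.
- **Toys:** all four showed through the window in their places, and the dumbbell was in its slot.
- **Keys:** all five were back up, reading 100 to 102.5 mm.
- **Bystanders and arm:** the kaleidoscope was standing in place on the tray. I saw no change in the milk bottle but did not measure it. The arm was clear of everything.

**Disagreements**
- The cup on the tray was knocked about 3 cm while the arm was elsewhere. It stayed upright inside the rim at about (-81, -41) mm, so I left it.
- Triangulating the key tops gave heights 1 to 6 mm below the stated 100 mm, and sideways positions within about 3 mm. The contact heights when pressing matched the stated 100 mm.
- The depth check of the cube in the chamber hit a gripper finger. I relied on the pictures and its placing height instead.

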